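Turn the stock carousel to the pink carton

TASK

Turn the carton carousel on the packing desk, gently pushing the black finger tabs on its rim with the fingertips, until the pink carton stands squarely in front of the yellow arrow, and leave it at rest there. Do not touch or lift any of the cartons, keep them all standing in their seats, and leave the tape and film rolls beside it alone.

Things in the scene. Friction and masses are not known exactly. Their poses are not given: they have to be found in the camera images.
- stand: fixed black stand under the turntable, round, 300 mm across and 18 mm high, with a tongue 70 mm wide and 20 mm high that sticks out at the front to 230 mm from the turning axis and carries a yellow arrow. Origin on the table, on the turning axis; its -x axis points to the front (through the arrow).
- front_mark (a point): middle of the yellow arrow painted flat on the stand's tongue; 200 mm from the turning axis, 22 mm above the table. The arrow points inward, at the place where the wanted carton must stand.
- carousel (a joint): angle of the turntable, rad, grows anticlockwise seen from above, 0 at the start; it turns freely by more than a full turn either way. It takes about 1.2 N at the tabs to turn and when pushed slowly it stops within a few degrees once let go.
- hub (a point): centre of the turntable's upper face, on the turning axis, 40 mm above the table. The turntable is a light wooden disc 320 mm across and 16 mm thick with four square seats (fences 12 mm high) 90 degrees apart, centred 78 mm from the axis, each holding one loose carton, and four black upright finger tabs on the rim, midway between the seats.
- tab0 (a point): middle of the top edge of a black finger tab on the turntable's rim: an upright block 30 mm radially (125 to 155 mm from the axis), 12 mm thick along the rim, 40 mm high above the disc (top 80 mm above the table). Tab 0 of four, numbered anticlockwise, 90 degrees apart; seats lie 45 degrees to either side.
- tab1 (a point): middle of the top edge of a black finger tab on the turntable's rim: an upright block 30 mm radially (125 to 155 mm from the axis), 12 mm thick along the rim, 40 mm high above the disc (top 80 mm above the table). Tab 1 of four, numbered anticlockwise, 90 degrees apart; seats lie 45 degrees to either side.
- tab2 (a point): middle of the top edge of a black finger tab on the turntable's rim: an upright block 30 mm radially (125 to 155 mm from the axis), 12 mm thick along the rim, 40 mm high above the disc (top 80 mm above the table). Tab 2 of four, numbered anticlockwise, 90 degrees apart; seats lie 45 degrees to either side.
- tab3 (a point): middle of the top edge of a black finger tab on the turntable's rim: an upright block 30 mm radially (125 to 155 mm from the axis), 12 mm thick along the rim, 40 mm high above the disc (top 80 mm above the table). Tab 3 of four, numbered anticlockwise, 90 degrees apart; seats lie 45 degrees to either side.
- pink_carton: pink (magenta) carton with a white lower part, 46 x 46 x 60 mm high, loose (60 to 130 g), standing in one of the turntable's seats (any of the four) with 2 mm play. Origin in the middle of its underside, z up.
- green_carton: green carton with a white lower part, 46 x 46 x 60 mm high, loose (60 to 130 g), standing in one of the turntable's seats (any of the four) with 2 mm play. Origin in the middle of its underside, z up.
- orange_carton: orange carton with a white lower part, 46 x 46 x 60 mm high, loose (60 to 130 g), standing in one of the turntable's seats (any of the four) with 2 mm play. Origin in the middle of its underside, z up.
- blue_carton: blue carton with a white lower part, 46 x 46 x 60 mm high, loose (60 to 130 g), standing in one of the turntable's seats (any of the four) with 2 mm play. Origin in the middle of its underside, z up.
- tape_roll: roll of brown tape lying flat on the desk, 100 mm across, 48 mm high. Origin in the middle of its underside. To be left alone.
- film_roll: small upright roll of stretch film, 68 mm across, 105 mm high, loose. Origin in the middle of its underside. To be left alone.
Not all that is in view belongs to the job. Of the things shaped like the pink_carton, the pink one is meant. There is more than one size of the green_carton; the job needs the smaller.

How it is judged:
By the outcome, as a careful person would: the job done as asked, in the order asked, and still so for the second after the job is handed in, with the robot touching nothing.
It also fails if it takes over 48 s, if anything falls off the work surface, if the arm or the gripper's body presses on something with over 40 N, if the wrist force passes 120 N, or if a joint passes its speed limit or range.

ROBOT

A 7-joint arm with a two-finger parallel gripper is mounted at the origin on the work surface. World frame = base frame: x ahead of the robot, y to its left, z up, the work surface at z = 0. Lengths are in m, angles in rad, forces in N, time in s.
With the tool pointing down it reaches from about 0.4 to 0.85 m from the base axis. Payload 10.4 kg.
Tool frame: the origin (TCP) lies midway between the tips of the shut fingers; the grasp point (between the pads) lies 19 mm behind it (grip_point_offset is the distance from the TCP to the grasp point, in m); y points along the fingers, z is the direction in which the jaws open and shut, and the axes are right-handed (so a half turn about y gives the same grasp; the last joint's range is limited). The gripper opens to 85 mm and grips with 20 to 120 N. Pads are 22 mm wide; open, the fingers measure 114 mm over their backs; the gripper's body (76 mm by 85 mm) begins 54 mm behind the grasp point. The pads swing forward as they close: fully open they stand 13 mm farther back than shut.
Start: joints at [1.096, 0.332, -0.065, 1.46, 0.022, 1.35, -0.088], TCP at [0.273, -0.562, 0.231] pointing down, gripper open.
Joint ranges: [-2.6, 2.6], [-0.5, 2.12], [-1.47, 1.34], [0.16, 2.42], [-1.27, 4.41], [0.06, 2.06], [-2.6, 2.6]. Speed limits (rad/s): [2.22, 2.22, 2.79, 2.79, 3.14, 3.14, 3.14].

INTERFACE

Orientations are given as a unit quaternion [x, y, z, w].
In Python, from workcell import * gives the robot as it stands.
- The arm moves only by the tool send_rows, never from a script. Its argument "motion" is a list of rows, each a list of 7 numbers: the opening in per cent of the stroke, from 0 (shut) to 100 (fully open), then the shift along the tool's x, y, z in m, then the turn, a rotation vector about the tool's x, y, z in rad. In form: [[claw, tx, ty, tz, ax, ay, az], ...]. A call has 1 to 10 rows; each row is the pose to reach, as a shift and turn from the pose commanded when the call began, along the tool's axes at that moment; what a row does not reach only later rows make up. A row lasts 1/12 s, in which the tool goes at most 41.7 mm and 7.16 degrees, less where a joint would pass 70% of its speed; a pose out of reach is approached as far as the arm can. A call with a gripper value outside its range is refused whole. The fingers move at their own pace and stop on an object; "squeeze" is the grip in N (left out, the last holds). Time passes only in rows, so rows that repeat a pose let the fingers close. It gives the time, the measured TCP pose, the force and the opening at its end, in the units of the state.
- get_obs(): the state, without advancing time (a new reading comes with each control period).
- camera(name): name is "scene" or "side" or "wrist"; returns a dict with "pixels" (480x640x3 uint8, red, green, blue), "range_z" (480x640 float32, m along the optical axis (not along the pixel's ray), 0 where there is no reading), "fovy" (degrees; the focal length in pixels is half the picture's height over the tangent of half this angle, whatever the lens; pixels are square), "cx", "cy" (the principal point, pixels), "view" (4x4, takes a point from world to camera coordinates); the wrist camera has in their place "T_tool_cam" (4x4, takes a point from camera to tool coordinates, whose origin is the TCP and whose axes are the tool frame's). Camera axes: x right, y down, z forward; pixel columns grow to the right and rows downward; lengths in m; the calibration is good to about 2 mm. A picture is of the moment at which its call begins: read the wrist's pose just before it.
- hand_in(): hands the job in, once; it reports no verdict.
The state is a dict: "clock": time; "joint_pos": joint angles; "joint_velocities": joint speeds; "tau": joint torques, N m; "position": TCP position; "ee_rot": TCP orientation; "ft_force": force on the tool from outside, world axes, zero at the start; "torque": the same for the moment, N m; "grip_width": opening from 0.0 (shut) to 1.0 (fully open).
Only numpy, scipy, OpenCV 4.12 (cv2) and the standard library are available. Lean on these libraries where they do the work, as an engineer would, in place of code of your own. Each camera call takes 0.05 s, during which the arm holds its last target.

## Working session

There is one attempt and no reset: what is moved stays moved. The work goes in short steps, Python scripts to look and compute and a tool call to move; the robot and the scene stay as the last step left them, time stands still between calls to the robot, and variables do not carry over. Pictures are saved under pics/ and viewed, and the job is handed in when it is done.

Besides the shell and the picture viewer there is one more tool, called as name(argument=value, ...), one argument or row to a line, values as JSON. send_rows: Moves the arm, as the interface text tells. Its arguments: {"type":"object","properties":{"motion":{"type":"array"},"squeeze":{"type":"number"}},"required":["motion"]}

```bash
mkdir -p pics; cat > h.py <<'E'
from workcell import *
import numpy as np, cv2
from scipy.spatial.transform import Rotation as R
def shot(n,f):
    c=camera(n); cv2.imwrite('pics/'+f,c['pixels'][:,:,::-1]); np.savez('pics/'+f[:-4]+'.npz',**c); return c
def world(c,u,v,z=None):
    f=240/np.tan(np.radians(c['fovy'])/2); d=np.array([(u-c['cx'])/f,(v-c['cy'])/f,1.])
    M=np.linalg.inv(c['view'])
    if z is None: s=c['range_z'][int(round(v)),int(round(u))]
    else: s=(z-M[2,3])/(M[:3,:3]@d)[2]
    return M[:3,:3]@(d*s)+M[:3,3]
E
python3 - <<'E'
from h import *
o=get_obs();print(o['clock'],o['position'],o['ee_rot'],o['grip_width'],o['ft_force'])
print(R.from_quat(o['ee_rot']).as_matrix().round(3))
for n in ('scene','side'): c=shot(n,n+'0.png'); print(n,c['fovy'],c['cx'],c['cy'],c['view'].round(3))
E
```

```text
0.0 [ 0.27272705 -0.56191953  0.23049194] [-0.15852533  0.68964602 -0.68862858  0.15826803] 0.9976645604758724 [-0.24585701  0.75067362 -0.37376195]
[[-0.9   -0.001  0.437]
 [-0.437  0.001 -0.9  ]
 [ 0.    -1.    -0.001]]
scene 54.93171308768495 319.8217922258813 236.36950090688103 [[ 0.437  0.899  0.011 -0.249]
 [ 0.65  -0.308 -0.695 -0.258]
 [-0.622  0.311 -0.719  1.414]
 [ 0.     0.     0.     1.   ]]
side 51.589364160430186 320.2254112943216 243.3214479782657 [[-0.839 -0.543 -0.016  0.463]
 [-0.304  0.495 -0.814  0.208]
 [ 0.45  -0.678 -0.581  0.762]
 [ 0.     0.     0.     1.   ]]
```

View pics/scene0.png

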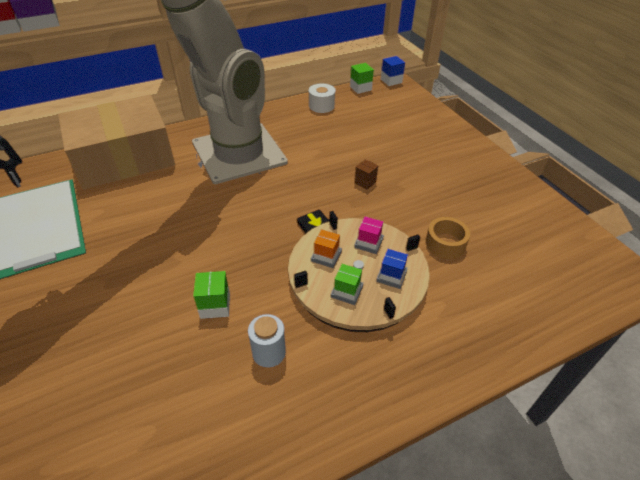

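View pics/side0.png

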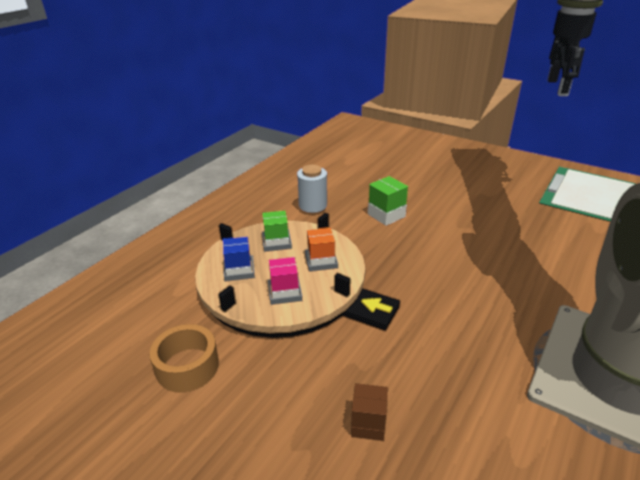

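```bash
python3 - <<'E'
from h import *
c=dict(np.load('pics/scene0.npz'))
im=cv2.resize(c['pixels'][190:340,270:480,::-1],None,fx=3.7,fy=3.7,interpolation=cv2.INTER_CUBIC);cv2.imwrite('pics/scene0c.png',im)
d=dict(np.load('pics/side0.npz'))
im=cv2.resize(d['pixels'][190:350,180:410,::-1],None,fx=3.4,fy=3.4,interpolation=cv2.INTER_CUBIC);cv2.imwrite('pics/side0c.png',im)
E
```

```text
(no output)
```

View pics/scene0c.png

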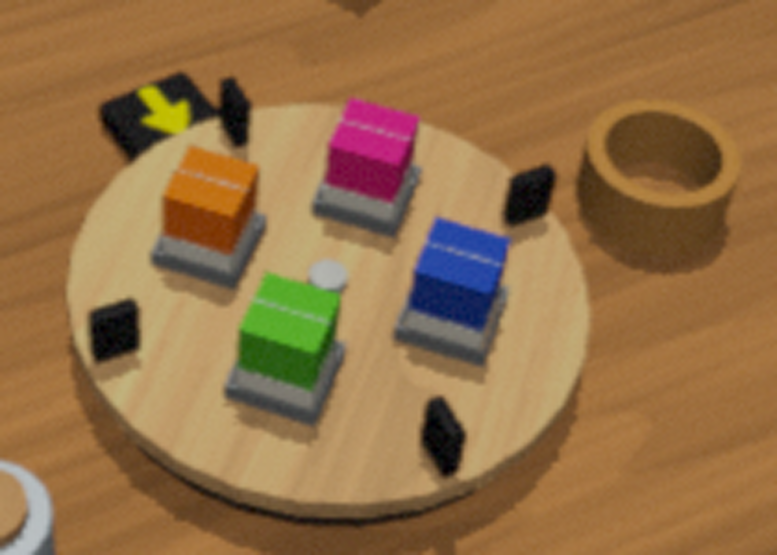

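View pics/side0c.png

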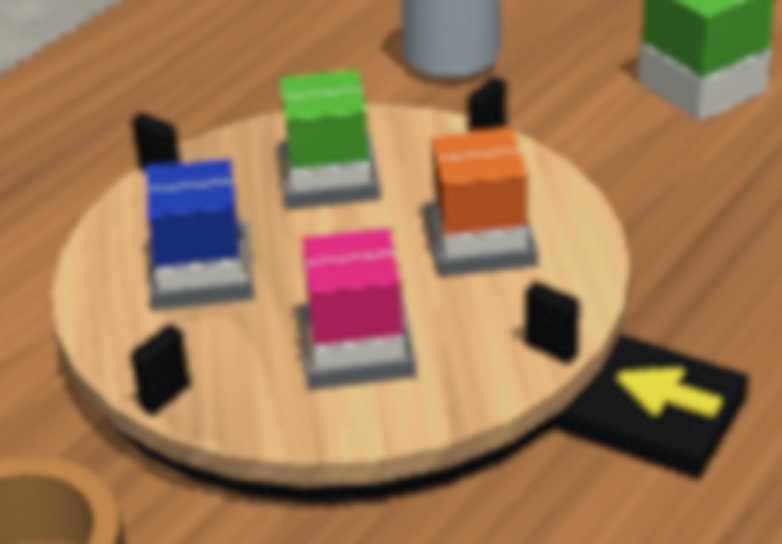

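The pink carton is on the disc (scene 370,233; side 284,282); it is the only pink thing in view. Orange is nearest clockwise-left of it, the arrow is at scene (314,220), and the tape roll is at (448,238), close to the rim. The large green carton at (211,295) and the blue and green ones at the back don't belong to the job.

```bash
cat >> h.py <<'E'
def cloud(c):
    f=240/np.tan(np.radians(c['fovy'])/2); v,u=np.mgrid[:480,:640]; z=c['range_z']
    M=np.linalg.inv(c['view'])
    P=np.stack([(u-c['cx'])/f*z,(v-c['cy'])/f*z,z],-1)@M[:3,:3].T+M[:3,3]
    P[z==0]=np.nan; return P
def analyse(c,hub=None):
    P=cloud(c); hsv=cv2.cvtColor(c['pixels'],cv2.COLOR_RGB2HSV).astype(int); H,S,V=hsv[...,0],hsv[...,1],hsv[...,2]
    z=P[...,2]; out={}
    if hub is None:
        m=(abs(z-.04)<.006)&(H>5)&(H<30)&(np.hypot(P[...,0]-.55,P[...,1])<.6)
        n,l,st,ce=cv2.connectedComponentsWithStats(m.astype(np.uint8)); k=1+np.argmax(st[1:,4]); m=l==k
        cn=max(cv2.findContours(m.astype(np.uint8),0,1)[0],key=len)[:,0]
        q=np.array([world(c,a,b,.04) for a,b in cv2.convexHull(cn)[:,0].astype(float)])
        from scipy.optimize import least_squares
        s=least_squares(lambda p:np.hypot(q[:,0]-p[0],q[:,1]-p[1])-p[2],[*q[:,:2].mean(0),.16],loss='soft_l1',f_scale=.002).x
        out['hubfit']=s; hub=s[:2]
    r=np.hypot(P[...,0]-hub[0],P[...,1]-hub[1])
    for n,(a,b) in dict(pink=(150,175),green=(45,75),orange=(5,17),blue=(105,130)).items():
        m=(H>=a)&(H<=b)&(S>140)&(V>60)&(r<.14)&(abs(z-.1)<.006)
        if n=='orange': m&=S>180
        p=np.nanmedian(P[m],0) if m.sum() else np.full(3,np.nan); out[n]=(m.sum(),p.round(4),np.degrees(np.arctan2(p[1]-hub[1],p[0]-hub[0])).round(1),np.hypot(*(p[:2]-hub)).round(4))
    m=((V<70)&(r>.11)&(r<.17)&(z>.05)&(z<.09)).astype(np.uint8)
    n,l,st,ce=cv2.connectedComponentsWithStats(m)
    for i in range(1,n):
        if st[i,4]>25:
            p=np.nanmean(P[l==i],0); out['tab%d'%i]=(st[i,4],p.round(4),np.degrees(np.arctan2(p[1]-hub[1],p[0]-hub[0])).round(1),np.hypot(*(p[:2]-hub)).round(4))
    m=(H>=22)&(H<=34)&(S>150)&(V>120)&(z<.035)&(r>.13)&(r<.26)
    p=np.nanmean(P[m],0); out['arrow']=(m.sum(),p.round(4),np.degrees(np.arctan2(p[1]-hub[1],p[0]-hub[0])).round(1),np.hypot(*(p[:2]-hub)).round(4))
    return out,P
E
python3 - <<'E'
from h import *
for n in ('scene0','side0'):
    c=dict(np.load(f'pics/{n}.npz')); o,P=analyse(c); print(n)
    for k,v in o.items(): print(k,v)
    for u,v in ([(448,238),(448,225),(266,326),(358,265)] if n=='scene0' else [(185,345),(312,172),(312,195)]): print(u,v,P[v,u])
c=dict(np.load('pics/scene0.npz'));P=cloud(c)
for a,b,s,t in [(425,470,215,262),(245,290,312,368)]:
    q=P[s:t,a:b].reshape(-1,3); q=q[q[:,2]>.03]; q=q[q[:,2]<.12]
    if a==425: q=q[q[:,2]>.044]
    else: q=q[q[:,2]>.09]
    print(q[:,:2].min(0),q[:,:2].max(0),q.max(0)[2])
E
```

```text
scene0
hubfit [0.58724448 0.08644152 0.15988309]
pink (np.int64(300), array([0.5359, 0.1443, 0.0996]), np.float64(131.6), np.float64(0.0773))
green (np.int64(370), array([0.6405, 0.0294, 0.0993]), np.float64(-47.0), np.float64(0.078))
orange (np.int64(299), array([0.5307, 0.0339, 0.0993]), np.float64(-137.1), np.float64(0.0772))
blue (np.int64(324), array([0.6464, 0.138 , 0.0996]), np.float64(41.1), np.float64(0.0785))
tab1 (np.int32(95), array([0.4515, 0.0916, 0.069 ]), np.float64(177.8), np.float64(0.1359))
tab2 (np.int32(131), array([0.5956, 0.2255, 0.0683]), np.float64(86.6), np.float64(0.1393))
tab3 (np.int32(141), array([ 0.5826, -0.0528,  0.0682]), np.float64(-91.9), np.float64(0.1394))
tab4 (np.int32(144), array([0.729 , 0.078 , 0.0695]), np.float64(-3.4), np.float64(0.142))
arrow (np.int64(110), array([0.3878, 0.0719, 0.0211]), np.float64(-175.8), np.float64(0.1999))
448 238 [0.57504305 0.35743765 0.00217473]
448 225 [0.55774674 0.36310184 0.03044134]
266 326 [ 0.68557173 -0.16880096  0.10420234]
358 265 [0.58763635 0.08673626 0.04678681]
side0
hubfit [0.58032331 0.09174731 
[... 429 characters left out ...]
55,  0.0711]), np.float64(-93.0), np.float64(0.1374))
tab2 (np.int32(141), array([0.7199, 0.0862, 0.0694]), np.float64(-2.3), np.float64(0.1397))
tab3 (np.int32(225), array([0.4411, 0.1001, 0.0676]), np.float64(176.6), np.float64(0.1395))
tab4 (np.int32(239), array([0.5857, 0.2329, 0.0676]), np.float64(87.8), np.float64(0.1413))
arrow (np.int64(260), array([0.3885, 0.0712, 0.0215]), np.float64(-173.9), np.float64(0.193))
185 345 [0.61432848 0.31359053 0.010617  ]
312 172 [ 0.67139893 -0.15473528  0.10634918]
312 195 [ 0.66408854 -0.14141046  0.0561471 ]
[0.5371149  0.28884928] [0.63717246 0.3878703 ] 0.052233140376514164
[ 0.65112358 -0.20486681] [ 0.71885724 -0.13727304] 0.10814198927030116
```

```bash
cat >> h.py <<'E'
def delta(tgts,start=None):
    """tgts: list of (x,y,z,angle of tool x in deg); prints rows in tool axes from current pose"""
    o=get_obs(); R0=R.from_quat(o['ee_rot']); p0=o['position']
    for x,y,z,a in tgts:
        a=np.radians(a); X=np.array([np.cos(a),np.sin(a),0]);Y=np.array([0,0,-1.]);Z=np.cross(X,Y)
        Rt=R.from_matrix(np.stack([X,Y,Z],1))
        print((R0.inv().apply(np.array([x,y,z])-p0)).round(4),(R0.inv()*Rt).as_rotvec().round(3))
E
python3 - <<'E'
from h import *
delta([(.50,-.075,.24,177),(.47,-.065,.24,177)])
E
```

```text
[-0.4171 -0.009  -0.3389] [0.001 0.504 0.   ]
[-0.3945 -0.0089 -0.361 ] [0.001 0.504 0.   ]
```

send_rows(
  motion=[
    [0, -0.02, 0, -0.016, 0, 0.03, 0],
    [0, -0.05, 0, -0.04, 0, 0.07, 0],
    [0, -0.08, 0, -0.064, 0, 0.11, 0],
    [0, -0.11, 0, -0.088, 0, 0.15, 0],
    [0, -0.14, 0, -0.112, 0, 0.19, 0],
    [0, -0.17, 0, -0.136, 0, 0.23, 0],
    [0, -0.2, -0.003, -0.16, 0, 0.27, 0],
    [0, -0.23, -0.005, -0.185, 0, 0.31, 0],
    [0, -0.26, -0.007, -0.21, 0, 0.35, 0],
    [0, -0.28, -0.009, -0.227, 0, 0.38, 0],
  ],
)

```text
clock: 0.93
position: [0.4269, -0.232, 0.2404]
ee_rot: [-0.026, 0.707, -0.706, 0.026]
ft_force: [0.5, -0.5, 0.6]
grip_width: -0.003
```

```bash
python3 - <<'E'
from h import *
o=get_obs();print(o['clock'],o['position'],o['grip_width'],R.from_quat(o['ee_rot']).as_matrix().round(3))
delta([(.50,-.075,.24,177)])
E
```

```text
0.9333 [ 0.42685138 -0.2319884   0.24035991] -0.003396046950517 [[-0.997  0.     0.073]
 [-0.073  0.    -0.997]
 [-0.    -1.    -0.   ]]
[-0.0844  0.0004 -0.1512] [ 0.     0.125 -0.   ]
```

send_rows(
  motion=[
    [0, -0.017, 0, -0.03, 0, 0.025, 0],
    [0, -0.034, 0, -0.06, 0, 0.05, 0],
    [0, -0.051, 0, -0.09, 0, 0.075, 0],
    [0, -0.068, 0, -0.12, 0, 0.1, 0],
    [0, -0.08, 0, -0.143, 0, 0.12, 0],
    [0, -0.084, 0, -0.151, 0, 0.125, 0],
    [0, -0.084, 0, -0.151, 0, 0.125, 0],
  ],
)

```text
clock: 1.52
position: [0.4991, -0.0766, 0.2401]
ee_rot: [0.017, 0.707, -0.707, -0.017]
ft_force: [-0.8, 0.0, 0.6]
grip_width: -0.001
```

```bash
cat >> h.py <<'E'
def wshot(f):
    o=get_obs(); c=camera('wrist'); T=np.eye(4);T[:3,:3]=R.from_quat(o['ee_rot']).as_matrix();T[:3,3]=o['position']
    c=dict(c); c['view']=np.linalg.inv(T@c['T_tool_cam']); cv2.imwrite('pics/'+f,c['pixels'][:,:,::-1]); np.savez('pics/'+f[:-4]+'.npz',**c); return c
E
python3 - <<'E'
from h import *
o=get_obs();print(o['clock'],o['position'],R.from_quat(o['ee_rot']).as_matrix().round(3)[:,0])
c=wshot('w1.png'); print(np.linalg.inv(c['view'])[:3].round(3))
shot('side','side1.png')
E
```

```text
1.5167 [ 0.49907593 -0.07664295  0.24007155] [-0.999  0.049  0.   ]
[[-0.048 -0.956 -0.291  0.571]
 [-0.999  0.046  0.014 -0.081]
 [ 0.001  0.291 -0.957  0.383]]
```

View pics/w1.png

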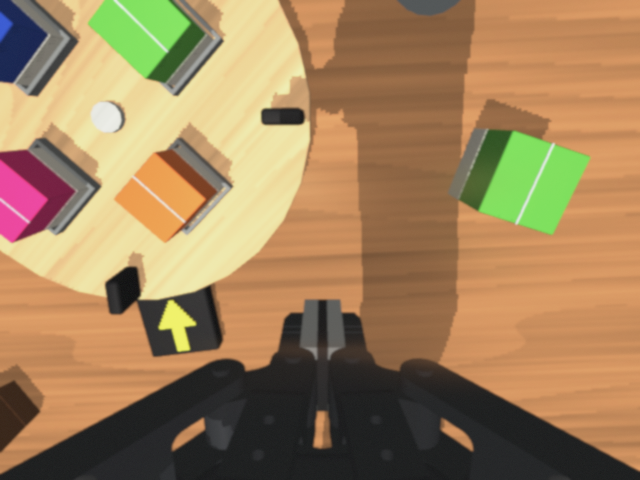

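View pics/side1.png

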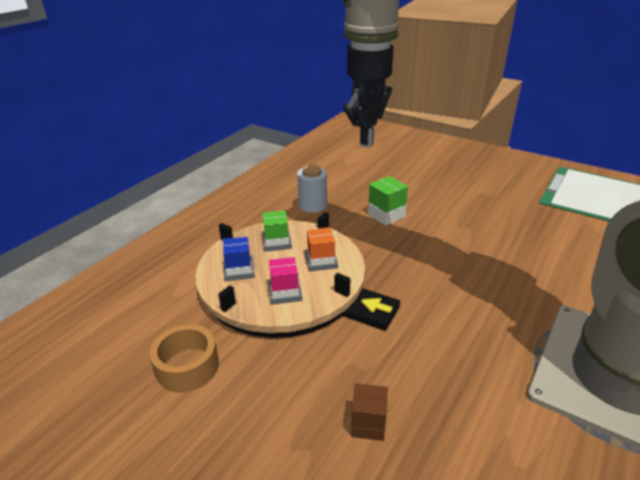

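The wrist view shows the hub at (107,117), the tab I want to push at (283,116), the arrow at (178,325), and the orange carton at (165,195). The fingertips are well clear.

```bash
python3 - <<'E'
from h import *
c=dict(np.load('pics/w1.npz')); P=cloud(c)
print('hub',world(c,107,117,.046),P[117,107]); print('tab top',world(c,283,114,.08),P[114,283])
print('arrow tip/tail',world(c,174,300,.022),world(c,182,350,.022),P[325,178])
o,_=analyse(c,world(c,107,117,.046)[:2])
for k,v in o.items(): print(k,v)
for n in('scene0','side0','side1'):
  c=dict(np.load(f'pics/{n}.npz'))
  print(n,[ (k,v) for k,v in analyse(c)[0].items() if k in('hubfit','arrow')])
E
```

```text
hub [0.58141426 0.08741519 0.046     ] [0.58137047 0.08670797 0.04741649]
tab top [ 0.57637275 -0.05361377  0.08      ] [ 0.57636369 -0.05365948  0.08051102]
arrow tip/tail [0.41294847 0.06888489 0.022     ] [0.35854563 0.06924944 0.022     ] [0.38644327 0.06893404 0.022312  ]
pink (np.int64(2528), array([0.5282, 0.1344, 0.0996]), np.float64(138.6), np.float64(0.071))
green (np.int64(4523), array([0.6308, 0.0287, 0.0998]), np.float64(-49.9), np.float64(0.0767))
orange (np.int64(144), array([0.5398, 0.0184, 0.0977]), np.float64(-121.1), np.float64(0.0806))
blue (np.int64(465), array([0.6356, 0.1135, 0.0986]), np.float64(25.7), np.float64(0.0602))
tab1 (np.int32(579), array([ 0.575 , -0.0533,  0.0797]), np.float64(-92.6), np.float64(0.1408))
tab2 (np.int32(1029), array([0.4448, 0.0901, 0.0705]), np.float64(178.9), np.float64(0.1367))
arrow (np.int64(51), array([0.392 , 0.0635, 0.0218]), np.float64(-172.8), np.float64(0.191))
scene0 [('hubfit', array([0.58724448, 0.08644152, 0.15988309])), ('arrow', (np.int64(110), array([0.3878, 0.0719, 0.0211]), np.float64(-175.8), np.float64(0.1999)))]
side0 [('hubfit', array([0.58032331, 0.09174731, 0.16014844])), ('arrow', (np.int64(260), array([0.3885, 0.0712, 0.0215]), np.float64(-173.9), np.float64(0.193)))]
side1 [('hubfit', array([0.5801461 , 0.09184756, 0.16027638])), ('arrow', (np.int64(262), array([0.3884, 0.0711, 0.0213]), np.float64(-173.8), np.float64(0.1929)))]
```

```bash
python3 - <<'E'
from h import *
delta([(.53,-.054,.24,177.4),(.53,-.054,.055,177.4)])
E
```

```text
[-0.0303 -0.     -0.0279] [-0.    -0.008  0.001]
[-0.0305  0.185  -0.028 ] [-0.    -0.008  0.001]
```

send_rows(
  motion=[
    [0, -0.015, 0, -0.014, 0, 0, 0],
    [0, -0.03, 0.01, -0.028, 0, 0, 0],
    [0, -0.03, 0.035, -0.028, 0, 0, 0],
    [0, -0.03, 0.06, -0.028, 0, 0, 0],
    [0, -0.03, 0.09, -0.028, 0, 0, 0],
    [0, -0.03, 0.12, -0.028, 0, -0.005, 0],
    [0, -0.03, 0.145, -0.028, 0, -0.008, 0],
    [0, -0.03, 0.17, -0.028, 0, -0.008, 0],
    [0, -0.03, 0.182, -0.028, 0, -0.008, 0],
    [0, -0.03, 0.185, -0.028, 0, -0.008, 0],
  ],
)

```text
clock: 2.45
position: [0.5283, -0.0546, 0.0531]
ee_rot: [-0.015, -0.707, 0.707, 0.018]
ft_force: [0.3, 0.1, 0.2]
grip_width: -0.001
```

```bash
cat >> h.py <<'E'
HUB=np.array([.582,.088])
def arc(thetas,r=.141,b=.017,z=.055,turn=None):
    out=[]
    for t in thetas:
        a=np.radians(t); p=HUB+r*np.array([np.cos(a),np.sin(a)])-b*np.array([-np.sin(a),np.cos(a)])
        out.append((p[0],p[1],z,t+270))
    delta(out)
E
python3 - <<'E'
from h import *
o=get_obs();print(o['clock'],o['position'],o['ft_force'])
arc(np.arange(-104,-81,2.4))
wshot('w2.png')
E
```

```text
2.45 [ 0.52829431 -0.05455877  0.05313197] [0.34307279 0.12653705 0.17735462]
[-0.0026 -0.0019 -0.01  ] [-0.001  0.197  0.004]
[-0.0083 -0.0019 -0.0083] [-0.001  0.155  0.004]
[-0.0141 -0.0019 -0.0068] [-0.001  0.113  0.004]
[-0.0199 -0.0019 -0.0055] [-0.001  0.071  0.004]
[-0.0257 -0.002  -0.0045] [-0.     0.03   0.004]
[-0.0316 -0.002  -0.0037] [-0.    -0.012  0.004]
[-0.0376 -0.002  -0.0032] [-0.    -0.054  0.004]
[-0.0435 -0.002  -0.003 ] [-0.    -0.096  0.004]
[-0.0495 -0.0021 -0.0029] [-0.    -0.138  0.004]
[-0.0554 -0.0021 -0.0032] [-0.    -0.18   0.004]
```

View pics/w2.png

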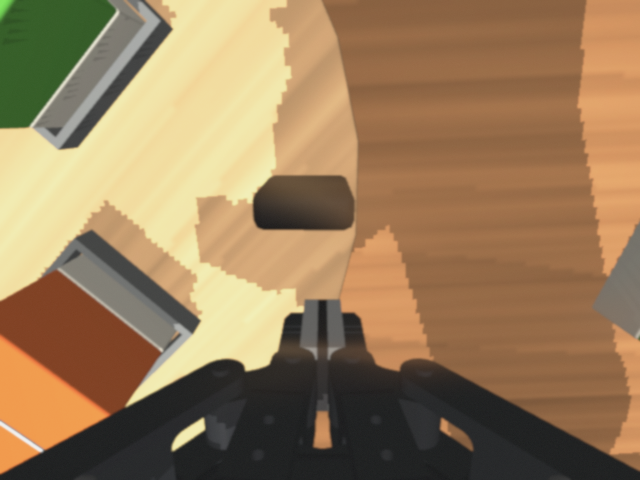

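send_rows(
  motion=[
    [0, -0.004, 0, -0.002, 0, 0, 0],
    [0, -0.01, 0, -0.004, 0, 0, 0],
    [0, -0.016, 0, -0.005, 0, 0, 0],
    [0, -0.021, 0, -0.005, 0, 0, 0],
    [0, -0.025, 0, -0.0045, 0, 0, 0],
    [0, -0.028, 0, -0.004, 0, 0, 0],
    [0, -0.031, 0, -0.0035, 0, -0.01, 0],
    [0, -0.034, 0, -0.0033, 0, -0.03, 0],
    [0, -0.037, 0, -0.0032, 0, -0.05, 0],
    [0, -0.04, 0, -0.003, 0, -0.07, 0],
  ],
)

```text
clock: 3.33
position: [0.5703, -0.0519, 0.0552]
ee_rot: [0.01, -0.707, 0.707, -0.009]
ft_force: [-1.1, -0.2, -0.0]
grip_width: 0.003
```

```bash
python3 - <<'E'
from h import *
o=get_obs();print(o['clock'],o['position'],o['ft_force'],R.from_quat(o['ee_rot']).as_matrix().round(3)[:,0])
arc(np.arange(-87,-75,1.2))
E
```

```text
3.3333 [ 0.57027127 -0.05191112  0.05523975] [-1.09868404 -0.23621326 -0.02625664] [-1.    -0.027  0.   ]
[-0.0021  0.0002  0.0018] [-0.    -0.025  0.   ]
[-0.005   0.0002  0.0021] [-0.    -0.046  0.   ]
[-0.008   0.0002  0.0023] [-0.    -0.067  0.   ]
[-0.011   0.0002  0.0024] [-0.    -0.088  0.   ]
[-0.014   0.0002  0.0025] [-0.    -0.109  0.   ]
[-0.0169  0.0002  0.0025] [-0.   -0.13  0.  ]
[-0.0199  0.0002  0.0024] [-0.    -0.151  0.   ]
[-0.0229  0.0002  0.0023] [-0.    -0.172  0.   ]
[-0.0258  0.0002  0.0021] [-0.    -0.193  0.   ]
[-0.0288  0.0002  0.0018] [-0.    -0.214  0.   ]
```

send_rows(
  motion=[
    [0, -0.003, 0, 0.0005, 0, -0.025, 0],
    [0, -0.006, 0, 0.001, 0, -0.05, 0],
    [0, -0.009, 0, 0.0015, 0, -0.07, 0],
    [0, -0.012, 0, 0.002, 0, -0.09, 0],
    [0, -0.015, 0, 0.0022, 0, -0.11, 0],
    [0, -0.018, 0, 0.0024, 0, -0.135, 0],
    [0, -0.021, 0, 0.0024, 0, -0.155, 0],
    [0, -0.024, 0, 0.0022, 0, -0.175, 0],
    [0, -0.027, 0, 0.002, 0, -0.2, 0],
    [0, -0.03, 0, 0.0017, 0, -0.22, 0],
  ],
)

```text
clock: 4.17
position: [0.6005, -0.0527, 0.0553]
ee_rot: [0.087, -0.702, 0.702, -0.087]
ft_force: [-1.1, -1.0, -0.4]
grip_width: -0.002
```

```bash
python3 - <<'E'
from h import *
o=get_obs();print(o['clock'],o['position'],o['ft_force'],R.from_quat(o['ee_rot']).as_matrix().round(3)[:,0])
wshot('w3.png')
arc(np.arange(-75,-63,1.2))
E
```

```text
4.1667 [ 0.60051007 -0.05274721  0.05528066] [-1.06910032 -1.02154441 -0.42694968] [-0.97  -0.245  0.   ]
[-0.001   0.0004  0.0002] [-0.    -0.014 -0.001]
[-0.0039  0.0004  0.0005] [-0.    -0.035 -0.001]
[-0.0069  0.0004  0.0007] [-0.    -0.055 -0.001]
[-0.0099  0.0004  0.0009] [-0.    -0.076 -0.001]
[-0.0129  0.0004  0.001 ] [-0.    -0.097 -0.001]
[-0.0158  0.0004  0.001 ] [-0.    -0.118 -0.001]
[-0.0188  0.0004  0.001 ] [-0.    -0.139 -0.001]
[-0.0218  0.0004  0.0009] [-0.    -0.16  -0.001]
[-0.0248  0.0004  0.0007] [-0.    -0.181 -0.001]
[-0.0277  0.0004  0.0005] [-0.    -0.202 -0.001]
```

View pics/w3.png

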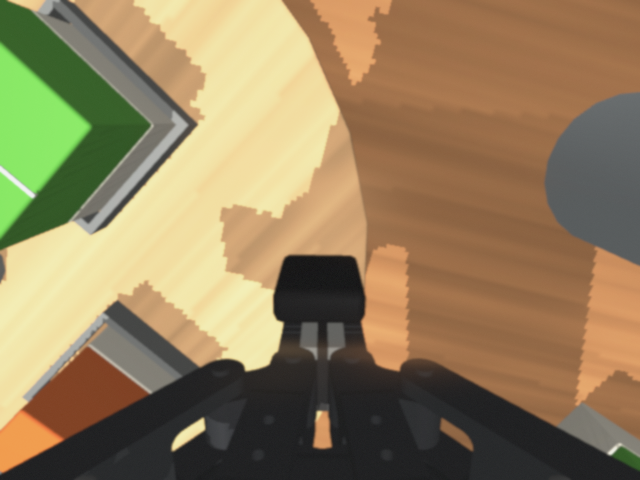

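The fingertips sit squarely on the back of the tab, and the film roll is well off to the side. I'll keep pushing at the same pace.

send_rows(
  motion=[
    [0, -0.003, 0, 0.0003, 0, -0.025, 0],
    [0, -0.006, 0, 0.0006, 0, -0.045, 0],
    [0, -0.009, 0, 0.0008, 0, -0.065, 0],
    [0, -0.012, 0, 0.001, 0, -0.085, 0],
    [0, -0.015, 0, 0.001, 0, -0.107, 0],
    [0, -0.018, 0, 0.001, 0, -0.13, 0],
    [0, -0.021, 0, 0.001, 0, -0.15, 0],
    [0, -0.024, 0, 0.0008, 0, -0.17, 0],
    [0, -0.027, 0, 0.0006, 0, -0.19, 0],
    [0, -0.03, 0, 0.0003, 0, -0.215, 0],
  ],
)

```text
clock: 5.05
position: [0.6297, -0.0456, 0.0553]
ee_rot: [0.162, -0.688, 0.688, -0.162]
ft_force: [-1.2, -1.3, 1.2]
grip_width: -0.001
```

```bash
python3 - <<'E'
from h import *
o=get_obs();print(o['clock'],o['position'],o['ft_force'],R.from_quat(o['ee_rot']).as_matrix().round(3)[:,0])
arc(np.arange(-62.4,-51,1.2))
E
```

```text
5.05 [ 0.62971872 -0.04559068  0.05532314] [-1.18239996 -1.33000539  1.22150121] [-0.895 -0.446 -0.   ]
[-0.0026  0.0003  0.0005] [-0.   -0.02 -0.  ]
[-0.0056  0.0003  0.0007] [-0.    -0.041 -0.   ]
[-0.0085  0.0003  0.0009] [-0.    -0.062 -0.   ]
[-0.0115  0.0003  0.0011] [-0.    -0.083 -0.   ]
[-0.0145  0.0003  0.0011] [-0.    -0.104 -0.   ]
[-0.0175  0.0003  0.0012] [-0.    -0.125 -0.   ]
[-0.0204  0.0003  0.0011] [-0.    -0.146 -0.   ]
[-0.0234  0.0003  0.001 ] [-0.    -0.167 -0.   ]
[-0.0264  0.0003  0.0008] [-0.    -0.187 -0.   ]
[-0.0293  0.0003  0.0006] [-0.    -0.208 -0.   ]
```

send_rows(
  motion=[
    [0, -0.003, 0, 0.0004, 0, -0.022, 0],
    [0, -0.006, 0, 0.0007, 0, -0.043, 0],
    [0, -0.009, 0, 0.001, 0, -0.064, 0],
    [0, -0.012, 0, 0.0011, 0, -0.085, 0],
    [0, -0.015, 0, 0.0012, 0, -0.106, 0],
    [0, -0.018, 0, 0.0012, 0, -0.127, 0],
    [0, -0.021, 0, 0.0011, 0, -0.148, 0],
    [0, -0.0235, 0, 0.001, 0, -0.168, 0],
    [0, -0.026, 0, 0.0008, 0, -0.186, 0],
    [0, -0.028, 0, 0.0007, 0, -0.2, 0],
  ],
)

```text
clock: 5.88
position: [0.655, -0.0337, 0.0553]
ee_rot: [0.23, -0.669, 0.669, -0.23]
ft_force: [-1.3, -0.8, -0.3]
grip_width: -0.004
```

```bash
python3 - <<'E'
from h import *
o=get_obs();print(o['clock'],o['position'],o['ft_force'],R.from_quat(o['ee_rot']).as_matrix().round(3)[:,0])
arc(np.arange(-51.5,-41,1))
wshot('w4.png'); shot('side','side4.png')
E
```

```text
5.8833 [ 0.65502683 -0.0336631   0.05530541] [-1.25577592 -0.78897885 -0.3358674 ] [-0.789 -0.614 -0.   ]
[-0.0016  0.0003  0.0003] [-0.   -0.01 -0.  ]
[-0.0041  0.0003  0.0006] [-0.    -0.028 -0.   ]
[-0.0065  0.0003  0.0008] [-0.    -0.045 -0.   ]
[-0.009   0.0003  0.0009] [-0.    -0.063 -0.   ]
[-0.0115  0.0003  0.001 ] [-0.   -0.08 -0.  ]
[-0.014   0.0003  0.0011] [-0.    -0.098 -0.   ]
[-0.0164  0.0003  0.0012] [-0.    -0.115 -0.   ]
[-0.0189  0.0003  0.0012] [-0.    -0.132 -0.   ]
[-0.0214  0.0003  0.0011] [-0.   -0.15 -0.  ]
[-0.0239  0.0003  0.001 ] [-0.    -0.167 -0.   ]
[-0.0263  0.0003  0.0009] [-0.    -0.185 -0.   ]
```

View pics/w4.png

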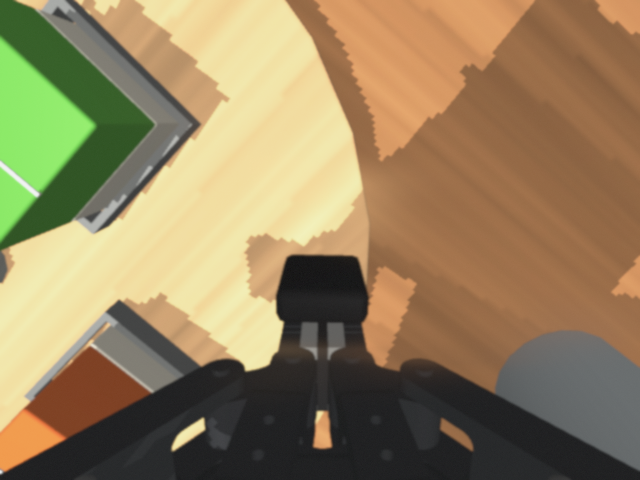

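View pics/side4.png

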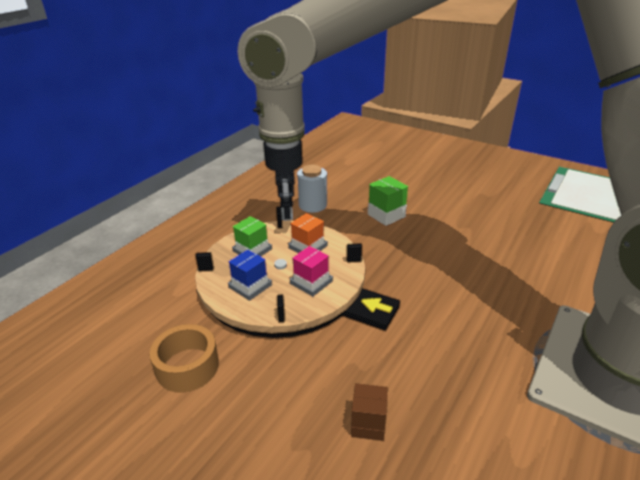

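send_rows(
  motion=[
    [0, -0.002, 0, 0.0003, 0, -0.014, 0],
    [0, -0.004, 0, 0.0005, 0, -0.028, 0],
    [0, -0.006, 0, 0.0007, 0, -0.042, 0],
    [0, -0.008, 0, 0.0009, 0, -0.056, 0],
    [0, -0.01, 0, 0.001, 0, -0.07, 0],
    [0, -0.012, 0, 0.001, 0, -0.084, 0],
    [0, -0.0138, 0, 0.001, 0, -0.097, 0],
    [0, -0.0153, 0, 0.001, 0, -0.108, 0],
    [0, -0.0165, 0, 0.001, 0, -0.116, 0],
    [0, -0.017, 0, 0.001, 0, -0.12, 0],
  ],
)

```text
clock: 6.82
position: [0.669, -0.0242, 0.0553]
ee_rot: [0.269, -0.654, 0.654, -0.269]
ft_force: [-0.1, -0.5, -1.0]
grip_width: -0.001
```

```bash
python3 - <<'E'
from h import *
o=get_obs();print(o['clock'],o['position'],o['ft_force'],R.from_quat(o['ee_rot']).as_matrix().round(3)[:,0])
for n in('scene','side'):
  c=shot(n,n+'5.png'); o,_=analyse(c); print(n)
  for k,v in o.items(): print(k,v)
wshot('w5.png')
c=dict(np.load('pics/side5.npz'));cv2.imwrite('pics/side5c.png',cv2.resize(c['pixels'][190:350,180:410,::-1],None,fx=3.4,fy=3.4,interpolation=cv2.INTER_CUBIC))
E
```

```text
6.8167 [ 0.66902834 -0.02419144  0.05528071] [-0.06176869 -0.53102096 -0.96909466] [-0.711 -0.704 -0.   ]
scene
hubfit [0.58730142 0.08679959 0.15973582]
pink (np.int64(0), array([nan, nan, nan]), np.float64(nan), np.float64(nan))
green (np.int64(382), array([0.6675, 0.0853, 0.0995]), np.float64(-1.1), np.float64(0.0802))
orange (np.int64(0), array([nan, nan, nan]), np.float64(nan), np.float64(nan))
blue (np.int64(300), array([0.5919, 0.1637, 0.0995]), np.float64(86.5), np.float64(0.077))
tab1 (np.int32(74), array([0.4944, 0.185 , 0.0708]), np.float64(133.4), np.float64(0.1352))
tab2 (np.int32(136), array([ 0.4889, -0.0106,  0.0683]), np.float64(-135.3), np.float64(0.1384))
tab3 (np.int32(152), array([0.6892, 0.1826, 0.0688]), np.float64(43.2), np.float64(0.1398))
tab4 (np.int32(149), array([ 0.6862, -0.0175,  0.0719]), np.float64(-46.5), np.float64(0.1437))
arrow (np.int64(19), array([0.371 , 0.0659, 0.0213]), np.float64(-174.5), np.float64(0.2173))
side
hubfit [0.5804846  0.09190705 0.16022102]
pink (np.int64(460), array([0.5015, 0.0939, 0.0994]), np.float64(178.6), np.float64(0.079))
green (np.int64(344), array([0.6559, 0.0914, 0.0993]), np.float64(-0.4), np.float64(0.0754))
orange (np.int64(321), array([0.5755, 0.015 , 0.0994]), np.float64(-93.7), np.float64(0.0771))
blue (np.int64(445), array([0.5795, 0.1705, 0.0994]), np.float64(90.7), np.float64(0.0786))
tab1 (np.int32(183), array([ 0.669 , -0.0094,  0.0734]), np.float64(-48.9), np.float64(0.1345))
tab2 (np.int32(202), array([ 0.48 , -0.004,  0.067]), np.float64(-136.4), np.float64(0.1389))
tab3 (np.int32(226), array([0.6803, 0.1896, 0.0675]), np.float64(44.4), np.float64(0.1397))
tab4 (np.int32(142), array([0.4809, 0.1967, 0.0704]), np.float64(133.5), np.float64(0.1445))
arrow (np.int64(259), array([0.3883, 0.0711, 0.0213]), np.float64(-173.8), np.float64(0.1933))
```

View pics/side5c.png

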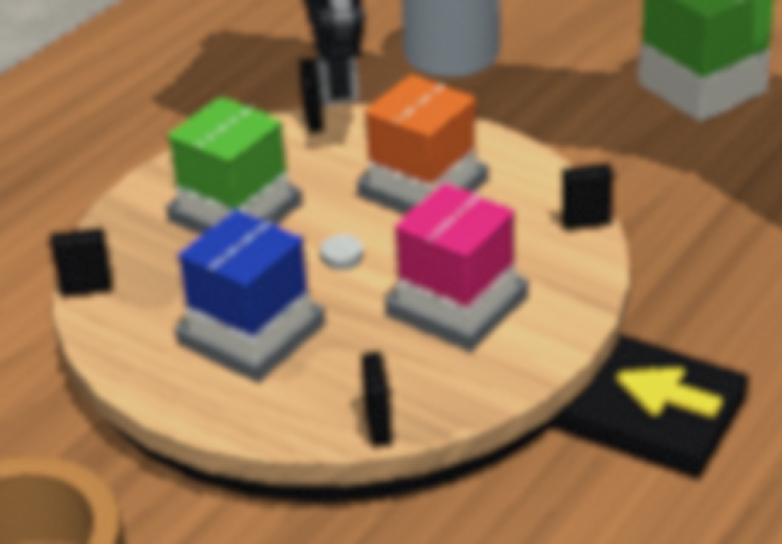

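View pics/scene5.png

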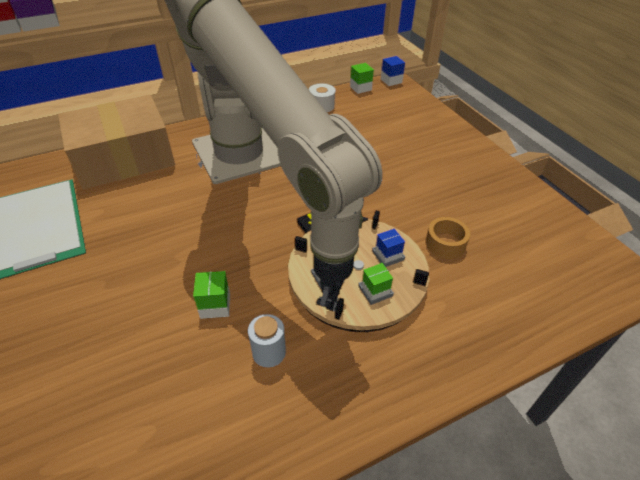

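```bash
python3 - <<'E'
from h import *
A=lambda a,b:np.degrees(np.arctan2(b[1]-a[1],b[0]-a[0]))%360
c=dict(np.load('pics/scene0.npz'));s=dict(np.load('pics/side0.npz'));w=dict(np.load('pics/w1.npz'))
for n,c,h,t,e in(('scene',c,(358.6,264.9),(320.5,225.9),(309.7,215.1)),('side',s,(280.6,263.8),(360.9,300.9),(391.8,308.5)),('w',w,(107,116),(174,299),(182,351))):
    H=world(c,*h,.047);T=world(c,*t,.022);E=world(c,*e,.022); m=(T+E)/2
    print(n,H[:2].round(4),T[:2].round(4),E[:2].round(4),'hub->arrow',A(H,m).round(1),np.hypot(*(m-H)[:2]).round(4),'axis',A(T,E).round(1))
w=w['pixels'][:,:,::-1];cv2.imwrite('pics/w1c.png',cv2.resize(w[260:370,60:240],None,fx=4.4,fy=4.4,interpolation=cv2.INTER_CUBIC))
E
```

```text
scene [0.5881 0.088 ] [0.4163 0.0764] [0.3688 0.0686] hub->arrow 184.5 0.1962 axis 189.4
side [0.5804 0.0911] [0.4147 0.0773] [0.3594 0.066 ] hub->arrow 185.7 0.1943 axis 191.5
w [0.5821 0.0868] [0.414  0.0687] [0.3574 0.0694] hub->arrow 185.1 0.1972 axis 179.3
```

View pics/w1c.png

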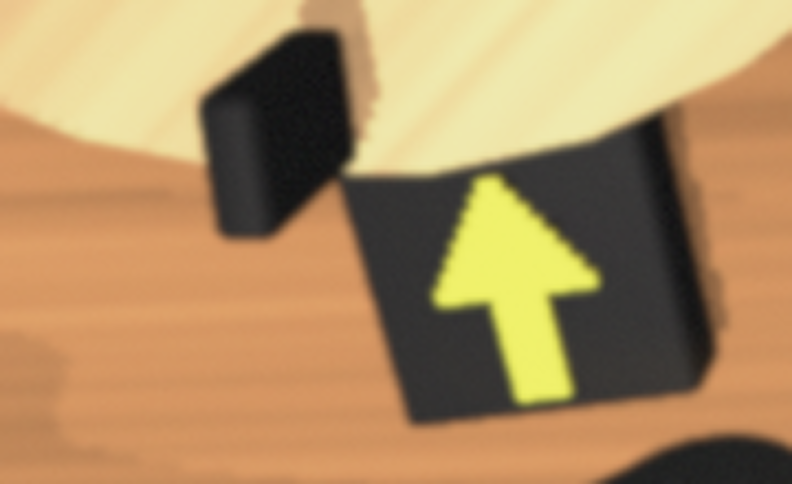

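```bash
python3 - <<'E'
from h import *
A=lambda a,b:np.degrees(np.arctan2(b[1]-a[1],b[0]-a[0]))%360
w=dict(np.load('pics/w1.npz')); f=lambda x,y,z:world(w,60+x/4.4,260+y/4.4,z)
print('arrow axis',A(f(488,175,.022),f(545,400,.022)), 'left edge',A(f(345,180,.02),f(412,422,.02)),'right',A(f(635,130,.02),f(695,390,.02)),'end edge',A(f(412,422,.02),f(695,390,.02))-90)
print(f(412,422,.02),f(695,390,.02), 'mid end',A([.5821,.0868],(f(412,422,.02)+f(695,390,.02))/2))
s=dict(np.load('pics/side5.npz')); g=lambda x,y,z:world(s,180+x/3.4,190+y/3.4,z)
a,b=g(747,378,.02),g(703,470,.02); print('side end edge',a,b,A(a,b)-90,A(b,a)-90,'mid',A(g(342,251,.047),(a+b)/2))
print('side pink top centre',A(g(342,251,.047),g(455,213,.1)))
E
```

```text
arrow axis 184.36208440621627 left edge 184.26587926073003 right 184.62620657329327 end edge 184.4398919222449
[0.35204873 0.09961949 0.02      ] [0.35715319 0.03387955 0.02      ] mid end 185.03671286262644
side end edge [0.35677508 0.03947257 0.02      ] [0.34606896 0.1116995  0.02      ] 8.431494549606853 188.4314945496069 mid 183.88939374054118
side pink top centre 182.63629995568888
```

```bash
python3 - <<'E'
from h import *
arc([-45,-44,-43,-42,-41,-40])
E
```

```text
[-0.0008  0.0004  0.0002] [-0.    -0.006 -0.   ]
[-0.0032  0.0004  0.0004] [-0.    -0.023 -0.   ]
[-0.0057  0.0004  0.0007] [-0.    -0.041 -0.   ]
[-0.0082  0.0004  0.0008] [-0.    -0.058 -0.   ]
[-0.0107  0.0004  0.001 ] [-0.    -0.075 -0.   ]
[-0.0131  0.0004  0.0011] [-0.    -0.093 -0.   ]
```

View pics/w5.png

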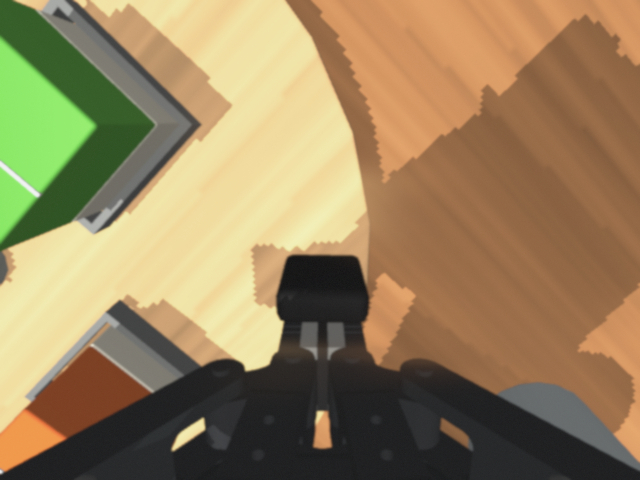

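send_rows(
  motion=[
    [0, -0.001, 0, 0.0002, 0, -0.007, 0],
    [0, -0.002, 0, 0.0003, 0, -0.014, 0],
    [0, -0.003, 0, 0.0004, 0, -0.021, 0],
    [0, -0.004, 0, 0.0005, 0, -0.028, 0],
    [0, -0.005, 0, 0.0006, 0, -0.035, 0],
    [0, -0.006, 0, 0.0007, 0, -0.042, 0],
    [0, -0.007, 0, 0.0008, 0, -0.049, 0],
    [0, -0.008, 0, 0.0009, 0, -0.056, 0],
    [0, -0.009, 0, 0.001, 0, -0.063, 0],
    [0, -0.0095, 0, 0.001, 0, -0.067, 0],
  ],
)

```text
clock: 7.8
position: [0.6765, -0.0181, 0.0553]
ee_rot: [0.291, -0.645, 0.645, -0.291]
ft_force: [-1.1, -0.7, 1.0]
grip_width: -0.003
```

```bash
python3 - <<'E'
from h import *
o=get_obs();print(o['clock'],o['position'],o['ft_force'],R.from_quat(o['ee_rot']).as_matrix().round(3)[:,0])
A=lambda a,b:np.degrees(np.arctan2(b[1]-a[1],b[0]-a[0]))%360
w=wshot('w6.png')
for n in('scene','side'):
  c=shot(n,n+'6.png'); o,_=analyse(c); print(n)
  for k,v in o.items():
    if k!='hubfit': print(k,v[0],v[2:])
E
```

```text
7.8 [ 0.67645957 -0.01812483  0.05532614] [-1.11804867 -0.66933215  0.96575083] [-0.662 -0.75  -0.   ]
scene
pink 0 (np.float64(nan), np.float64(nan))
green 380 (np.float64(2.8), np.float64(0.0799))
orange 10 (np.float64(-97.4), np.float64(0.0988))
blue 300 (np.float64(90.3), np.float64(0.0762))
tab1 57 (np.float64(137.4), np.float64(0.1364))
tab2 136 (np.float64(-131.3), np.float64(0.1386))
tab3 152 (np.float64(47.1), np.float64(0.1397))
tab4 135 (np.float64(-42.5), np.float64(0.1438))
arrow 70 (np.float64(-174.8), np.float64(0.2057))
side
pink 453 (np.float64(-177.7), np.float64(0.0779))
green 354 (np.float64(3.8), np.float64(0.075))
orange 323 (np.float64(-89.2), np.float64(0.0772))
blue 451 (np.float64(94.4), np.float64(0.0788))
tab1 121 (np.float64(-42.0), np.float64(0.1359))
tab2 75 (np.float64(-49.4), np.float64(0.1329))
tab3 199 (np.float64(-132.4), np.float64(0.1389))
tab4 227 (np.float64(48.1), np.float64(0.1396))
tab5 153 (np.float64(137.3), np.float64(0.1437))
arrow 261 (np.float64(-173.8), np.float64(0.1931))
```

View pics/w6.png

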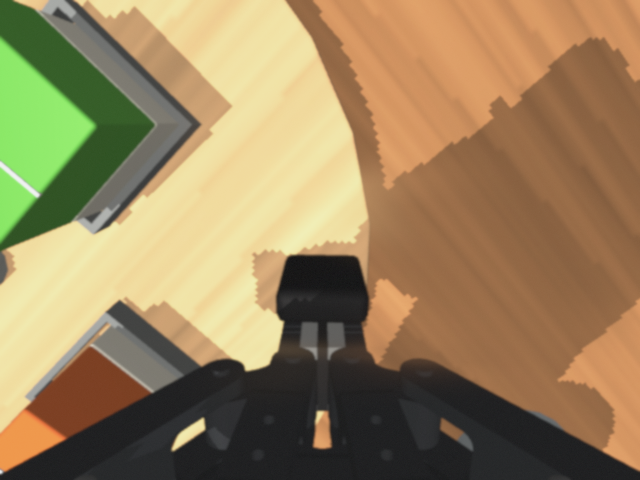

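```bash
python3 - <<'E'
from h import *
delta([(.44,.01,.30,228.6)])
E
```

```text
[ 0.1355 -0.2447 -0.1957] [-0.    -0.001 -0.   ]
```

send_rows(
  motion=[
    [0, 0.003, 0, 0, 0, 0, 0],
    [0, 0.01, 0, 0, 0, 0, 0],
    [0, 0.02, 0, 0, 0, 0, 0],
    [0, 0.028, -0.01, 0, 0, 0, 0],
    [0, 0.03, -0.03, 0, 0, 0, 0],
    [0, 0.03, -0.065, 0, 0, 0, 0],
    [0, 0.03, -0.1, 0, 0, 0, 0],
    [0, 0.03, -0.135, 0, 0, 0, 0],
    [0, 0.03, -0.165, 0, 0, 0, 0],
    [0, 0.03, -0.175, 0, 0, 0, 0],
  ],
)

```text
clock: 8.78
position: [0.6575, -0.0413, 0.2368]
ee_rot: [0.288, -0.643, 0.646, -0.292]
ft_force: [0.2, 0.6, 0.0]
grip_width: 0.006
```

```bash
python3 - <<'E'
from h import *
o=get_obs();print(o['clock'],o['position'],o['ft_force'])
delta([(.44,.01,.30,228.6),(.44,.01,.30,205)])
E
```

```text
8.7833 [ 0.6575269  -0.04129799  0.23682663] [0.16941858 0.58859973 0.00989346]
[ 0.1056 -0.0648 -0.1965] [-0.006 -0.002 -0.004]
[ 0.1056 -0.0648 -0.1965] [-0.005  0.41  -0.005]
```

send_rows(
  motion=[
    [0, 0.01, -0.01, -0.018, 0, 0.04, 0],
    [0, 0.023, -0.02, -0.043, 0, 0.09, 0],
    [0, 0.037, -0.03, -0.07, 0, 0.15, 0],
    [0, 0.051, -0.04, -0.097, 0, 0.21, 0],
    [0, 0.065, -0.05, -0.124, 0, 0.27, 0],
    [0, 0.08, -0.06, -0.151, 0, 0.33, 0],
    [0, 0.094, -0.065, -0.176, 0, 0.38, 0],
    [0, 0.103, -0.065, -0.191, 0, 0.41, 0],
    [0, 0.106, -0.065, -0.196, 0, 0.41, 0],
    [0, 0.106, -0.065, -0.196, 0, 0.41, 0],
  ],
)

```text
clock: 9.62
position: [0.4385, 0.0093, 0.2958]
ee_rot: [0.153, -0.689, 0.691, -0.154]
ft_force: [0.7, 0.6, -0.1]
grip_width: -0.002
```

```bash
python3 - <<'E'
from h import *
o=get_obs();print(o['clock'],o['position'],o['ft_force'],abs(o['joint_velocities']).max())
wshot('w7.png')
E
```

```text
9.6167 [0.43845602 0.00927666 0.29579834] [ 0.65475151  0.55044762 -0.14511888] 0.0646937046196219
```

View pics/w7.png

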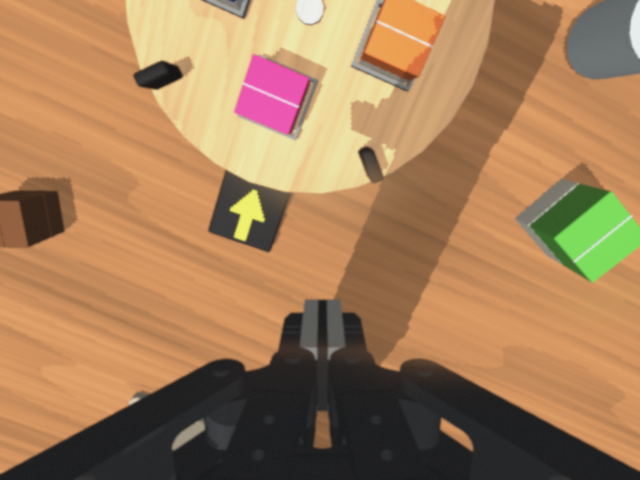

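Good view: hub (310,8), pink carton (273,95), its two neighbouring tabs (158,74) and (371,163), arrow (245,215).

```bash
python3 - <<'E'
from h import *
w=dict(np.load('pics/w7.npz'))
cv2.imwrite('pics/w7c.png',cv2.resize(w['pixels'][0:265,120:400,::-1],None,fx=2.25,fy=2.25,interpolation=cv2.INTER_CUBIC))
cv2.imwrite('pics/w7d.png',cv2.resize(w['pixels'][0:150,210:340,::-1],None,fx=4,fy=4,interpolation=cv2.INTER_CUBIC))
cv2.imwrite('pics/w7e.png',cv2.resize(w['pixels'][140:260,190:310,::-1],None,fx=5,fy=5,interpolation=cv2.INTER_CUBIC))
E
```

```text
(no output)
```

View pics/w7d.png

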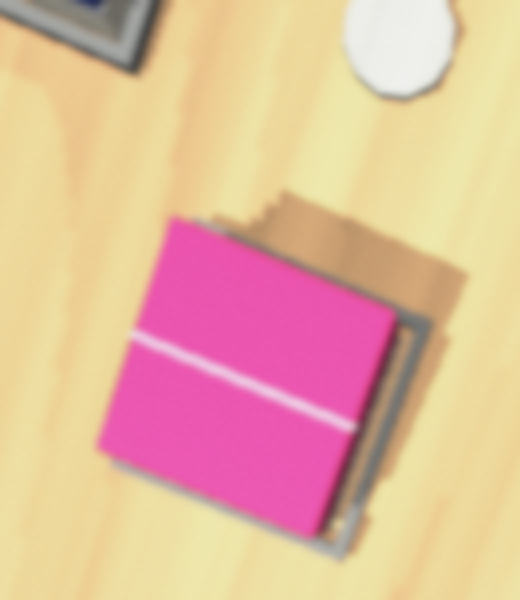

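View pics/w7e.png

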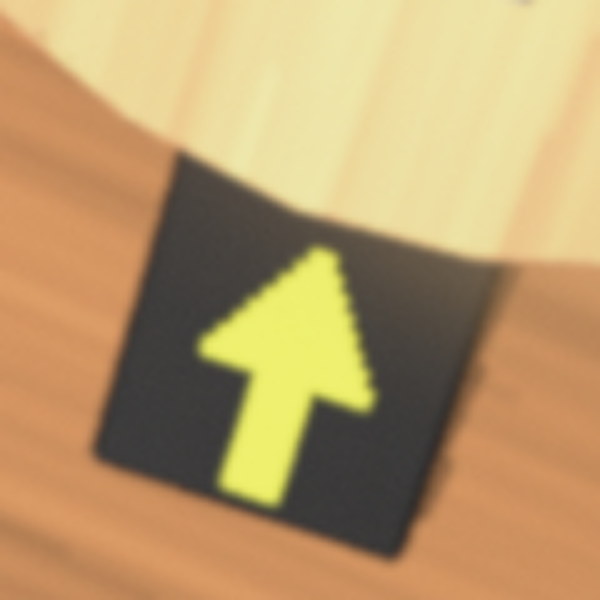

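View pics/w7c.png

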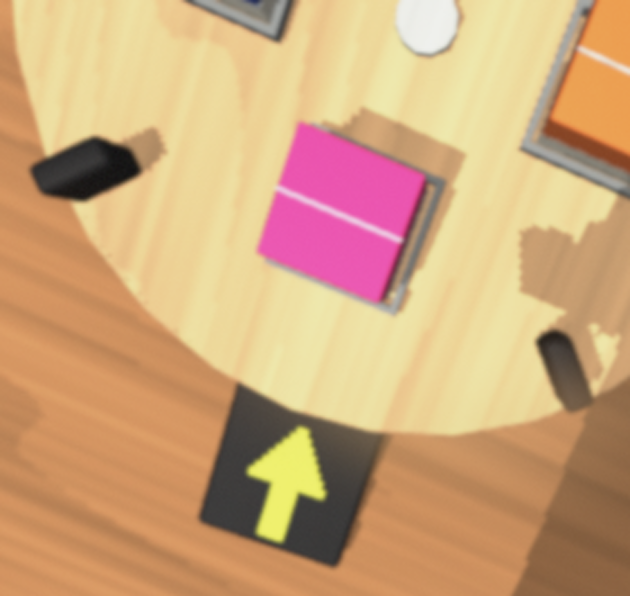

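```bash
cat > ang.py <<'E'
from h import *
A=lambda a,b:np.degrees(np.arctan2(b[1]-a[1],b[0]-a[0]))%360
E
python3 - <<'E'
from ang import *
w=dict(np.load('pics/w7.npz'))
d=lambda x,y,z:world(w,210+x/4,y/4,z); e=lambda x,y,z:world(w,190+x/5,140+y/5,z)
TL,TR,BR,BL=[d(*p,.1) for p in((175,217),(397,312),(318,537),(98,450))]
print('pink edges',A(TL,BL),A(TR,BR),A(TL,TR)-90,A(BL,BR)-90,'seat edge',A(d(430,322,.05),d(343,555,.05)),[np.hypot(*(TL-BL)[:2]),np.hypot(*(TL-TR)[:2])])
C=(TL+TR+BR+BL)/4; H=d(402,42,.047)
print('hub',H,'pinkc',C,A(H,C),np.hypot(*(C-H)[:2]))
print('tongue',A(e(178,155,.02),e(97,452,.02)),A(e(495,265,.02),e(395,555,.02)),'end',A(e(97,455,.02),e(395,555,.02))-90)
T,E=e(325,247,.022),e(250,495,.022);M=(e(97,455,.02)+e(395,555,.02))/2
print('arrow',A(T,E),A(H,(T+E)/2),'endmid',A(H,M),np.hypot(*(M-H)[:2]))
print('pink->arrow',A(C,(T+E)/2), A(C,M))
E
```

```text
pink edges 182.82011695176877 183.93630848004636 183.30121082935545 183.97704399470206 seat edge 183.07122967725465 [np.float64(0.045279291375889444), np.float64(0.04500053378395671)]
hub [0.58042484 0.08601798 0.047     ] pinkc [0.50384094 0.0826487  0.1       ] 182.51907903061215 0.07665797711145714
tongue 186.1124561053235 184.96347022716353 end 185.35229764385662
arrow 185.8440939689933 184.79219593756096 endmid 184.90039036450932 0.2261233449471942
pink->arrow 186.26105501389347 186.12064352475602
```

```bash
python3 - <<'E'
from h import *
delta([(.655,-.043,.237,229.5)])
E
```

```text
[-0.1734  0.0588  0.1383] [-0.002 -0.427  0.   ]
```

send_rows(
  motion=[
    [0, -0.012, 0.002, 0.01, 0, -0.03, 0],
    [0, -0.034, 0.008, 0.027, 0, -0.08, 0],
    [0, -0.056, 0.015, 0.045, 0, -0.14, 0],
    [0, -0.078, 0.022, 0.062, 0, -0.2, 0],
    [0, -0.1, 0.03, 0.08, 0, -0.26, 0],
    [0, -0.122, 0.038, 0.098, 0, -0.32, 0],
    [0, -0.144, 0.046, 0.115, 0, -0.37, 0],
    [0, -0.162, 0.054, 0.13, 0, -0.41, 0],
    [0, -0.172, 0.058, 0.137, 0, -0.427, 0],
    [0, -0.173, 0.059, 0.138, 0, -0.427, 0],
  ],
)

```text
clock: 10.5
position: [0.6562, -0.0434, 0.2324]
ee_rot: [-0.297, 0.643, -0.641, 0.295]
ft_force: [0.2, 0.8, -0.3]
grip_width: 0.005
```

```bash
python3 - <<'E'
from h import *
o=get_obs();print(o['clock'],o['position'],o['ft_force'])
delta([(.655,-.043,.055,229.5)])
E
```

```text
10.5 [ 0.65619076 -0.04343872  0.23244794] [ 0.17074902  0.76457632 -0.34814849]
[ 0.0002  0.1775 -0.0005] [ 0.004 -0.     0.001]
```

send_rows(
  motion=[
    [0, 0, 0.01, 0, 0, 0, 0],
    [0, 0, 0.035, 0, 0, 0, 0],
    [0, 0, 0.06, 0, 0, 0, 0],
    [0, 0, 0.085, 0, 0, 0, 0],
    [0, 0, 0.11, 0, 0, 0, 0],
    [0, 0, 0.135, 0, 0, 0, 0],
    [0, 0, 0.158, 0, 0, 0, 0],
    [0, 0, 0.173, 0, 0, 0, 0],
    [0, 0, 0.179, 0, 0, 0, 0],
    [0, 0, 0.18, 0, 0, 0, 0],
  ],
)

```text
clock: 11.33
position: [0.6537, -0.0421, 0.0553]
ee_rot: [-0.296, 0.642, -0.642, 0.295]
ft_force: [1.0, 0.3, 0.4]
grip_width: -0.0
```

```bash
python3 - <<'E'
from h import *
o=get_obs();print(o['clock'],o['position'],o['ft_force'],R.from_quat(o['ee_rot']).as_matrix().round(3)[:,0])
a=np.radians(1.9);d=np.array([.6765,-.0181])-HUB;p=HUB+[np.cos(a)*d[0]-np.sin(a)*d[1],np.sin(a)*d[0]+np.cos(a)*d[1]]
delta([(.6765,-.0181,.055,228.6),(*p,.055,230.5)])
E
```

```text
11.3333 [ 0.65371446 -0.04210311  0.05527692] [0.96300323 0.26648453 0.35375884] [-0.65  -0.76   0.001]
[-0.0331  0.0002  0.0017] [0.001 0.016 0.001]
[-0.0377  0.0002  0.0023] [ 0.001 -0.018  0.001]
```

send_rows(
  motion=[
    [0, -0.003, 0, 0.0005, 0, 0, 0],
    [0, -0.008, 0, 0.001, 0, 0, 0],
    [0, -0.013, 0, 0.0015, 0, 0, 0],
    [0, -0.018, 0, 0.002, 0, 0, 0],
    [0, -0.022, 0, 0.002, 0, 0, 0],
    [0, -0.025, 0, 0.002, 0, 0, 0],
    [0, -0.027, 0, 0.002, 0, 0, 0],
    [0, -0.0285, 0, 0.002, 0, 0, 0],
    [0, -0.03, 0, 0.002, 0, 0, 0],
    [0, -0.031, 0, 0.002, 0, 0, 0],
  ],
)

```text
clock: 12.17
position: [0.6762, -0.0198, 0.0563]
ee_rot: [0.296, -0.642, 0.642, -0.296]
ft_force: [-0.9, -0.0, 0.1]
grip_width: 0.001
```

send_rows(
  motion=[
    [0, -0.001, 0, 0, 0, 0, 0],
    [0, -0.002, 0, 0, 0, 0, 0],
    [0, -0.0028, 0, 0, 0, 0, 0],
    [0, -0.0036, 0, 0, 0, -0.005, 0],
    [0, -0.0044, 0, 0, 0, -0.009, 0],
    [0, -0.0051, 0, 0, 0, -0.012, 0],
    [0, -0.0057, 0, 0, 0, -0.015, 0],
    [0, -0.0062, 0, 0, 0, -0.018, 0],
    [0, -0.0066, 0, 0, 0, -0.018, 0],
    [0, -0.0068, 0, 0, 0, -0.018, 0],
  ],
)

```text
clock: 13.0
position: [0.6806, -0.0147, 0.0563]
ee_rot: [0.302, -0.639, 0.64, -0.302]
ft_force: [-0.3, -1.9, 0.2]
grip_width: -0.001
```

```bash
python3 - <<'E'
from h import *
o=get_obs();print(o['clock'],o['position'],o['ft_force'],R.from_quat(o['ee_rot']).as_matrix().round(3)[:,0])
a=np.radians(1.9);d=np.array([.6765,-.0181])-HUB;p=HUB+[np.cos(a)*d[0]-np.sin(a)*d[1],np.sin(a)*d[0]+np.cos(a)*d[1]]
delta([(*p,.055,230.5)])
for n in('scene','side'):
  c=shot(n,n+'8.png'); o,_=analyse(c); print(n)
  for k,v in o.items():
    if k!='hubfit': print(k,v[0],v[2:])
E
```

```text
13.0 [ 0.68062553 -0.01468106  0.05631139] [-0.29849176 -1.88122093  0.20808545] [-0.636 -0.772  0.   ]
[ 0.0006  0.0013 -0.0004] [-0.  0.  0.]
scene
pink 0 (np.float64(nan), np.float64(nan))
green 373 (np.float64(5.0), np.float64(0.0802))
orange 25 (np.float64(-94.7), np.float64(0.0986))
blue 300 (np.float64(93.2), np.float64(0.0769))
tab2 142 (np.float64(-129.4), np.float64(0.1385))
tab3 153 (np.float64(49.4), np.float64(0.1396))
tab4 127 (np.float64(-40.4), np.float64(0.1439))
arrow 96 (np.float64(-175.3), np.float64(0.2019))
side
pink 448 (np.float64(-175.3), np.float64(0.0782))
green 358 (np.float64(5.3), np.float64(0.0763))
orange 312 (np.float64(-87.7), np.float64(0.0766))
blue 453 (np.float64(96.3), np.float64(0.0796))
tab1 193 (np.float64(-42.3), np.float64(0.1357))
tab2 198 (np.float64(-130.1), np.float64(0.1389))
tab3 229 (np.float64(50.3), np.float64(0.1394))
tab4 163 (np.float64(139.5), np.float64(0.1432))
arrow 260 (np.float64(-173.8), np.float64(0.1931))
```

send_rows(
  motion=[
    [0, 0.003, 0, 0, 0, 0, 0],
    [0, 0.01, 0, 0, 0, 0, 0],
    [0, 0.02, 0, 0, 0, 0, 0],
    [0, 0.028, -0.01, 0, 0, 0, 0],
    [0, 0.03, -0.03, 0, 0, 0, 0],
    [0, 0.03, -0.065, 0, 0, 0, 0],
    [0, 0.03, -0.1, 0, 0, 0, 0],
    [0, 0.03, -0.135, 0, 0, 0, 0],
    [0, 0.03, -0.165, 0, 0, 0, 0],
    [0, 0.03, -0.175, 0, 0, 0, 0],
  ],
)

```text
clock: 13.93
position: [0.6626, -0.0384, 0.2378]
ee_rot: [0.299, -0.638, 0.641, -0.304]
ft_force: [0.6, 0.6, -0.0]
grip_width: -0.002
```

```bash
python3 - <<'E'
from h import *
o=get_obs();print(o['clock'],o['position'],o['ft_force'])
delta([(.43,.02,.31,195)])
E
```

```text
13.9333 [ 0.66260063 -0.03837566  0.23781106] [ 0.56613771  0.63331342 -0.03173275]
[ 0.1027 -0.0739 -0.2161] [-0.004  0.619 -0.006]
```

send_rows(
  motion=[
    [0, 0.01, -0.01, -0.018, 0, 0.05, 0],
    [0, 0.022, -0.02, -0.043, 0, 0.11, 0],
    [0, 0.035, -0.03, -0.07, 0, 0.18, 0],
    [0, 0.048, -0.04, -0.098, 0, 0.26, 0],
    [0, 0.061, -0.05, -0.126, 0, 0.34, 0],
    [0, 0.074, -0.06, -0.154, 0, 0.42, 0],
    [0, 0.088, -0.07, -0.182, 0, 0.51, 0],
    [0, 0.098, -0.074, -0.206, 0, 0.58, 0],
    [0, 0.102, -0.074, -0.216, 0, 0.62, 0],
    [0, 0.102, -0.074, -0.216, 0, 0.62, 0],
  ],
)

```text
clock: 14.77
position: [0.4281, 0.0211, 0.3062]
ee_rot: [0.091, -0.7, 0.702, -0.092]
ft_force: [0.1, -0.2, -0.2]
grip_width: -0.002
```

send_rows(
  motion=[
    [0, 0, 0, 0, 0, 0, 0],
    [0, 0, 0, 0, 0, 0, 0],
    [0, 0, 0, 0, 0, 0, 0],
  ],
)

```text
clock: 15.02
position: [0.4304, 0.0203, 0.305]
ee_rot: [-0.093, 0.701, -0.701, 0.092]
ft_force: [-0.3, 0.7, -0.5]
grip_width: -0.001
```

```bash
python3 - <<'E'
from h import *
o=get_obs();print(o['clock'],o['position'],o['ft_force'],abs(o['joint_velocities']).max())
w=wshot('w9.png'); c=shot('side','side9.png')
cv2.imwrite('pics/side9c.png',cv2.resize(c['pixels'][190:350,180:410,::-1],None,fx=3.4,fy=3.4,interpolation=cv2.INTER_CUBIC))
E
```

```text
15.0167 [0.43037966 0.02027878 0.30495153] [-0.26891217  0.695742   -0.45085702] 0.005777340455764713
```

View pics/w9.png

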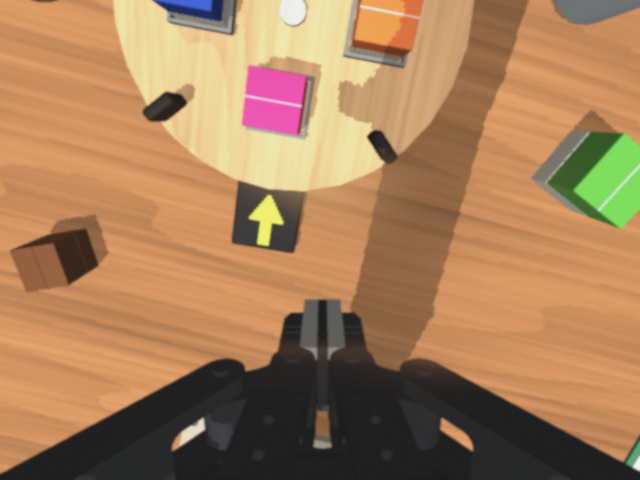

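View pics/side9c.png

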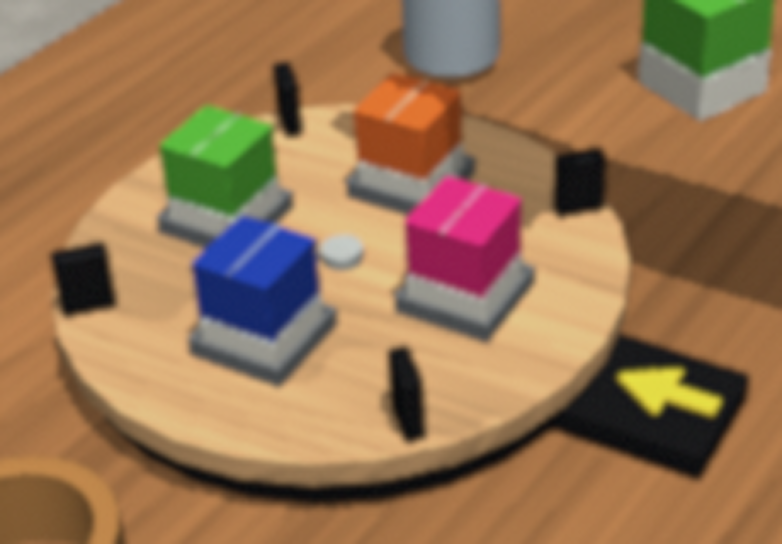

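The pink carton (276,100) now stands in line between the hub (292,10) and the arrow (265,220), and all four cartons are seated. I'll check the angle more closely in enlarged crops.

```bash
python3 - <<'E'
from h import *
w=dict(np.load('pics/w9.npz'))
cv2.imwrite('pics/w9d.png',cv2.resize(w['pixels'][0:145,225:335,::-1],None,fx=4,fy=4,interpolation=cv2.INTER_CUBIC))
cv2.imwrite('pics/w9e.png',cv2.resize(w['pixels'][160:265,215:320,::-1],None,fx=5,fy=5,interpolation=cv2.INTER_CUBIC))
E
```

```text
(no output)
```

View pics/w9d.png

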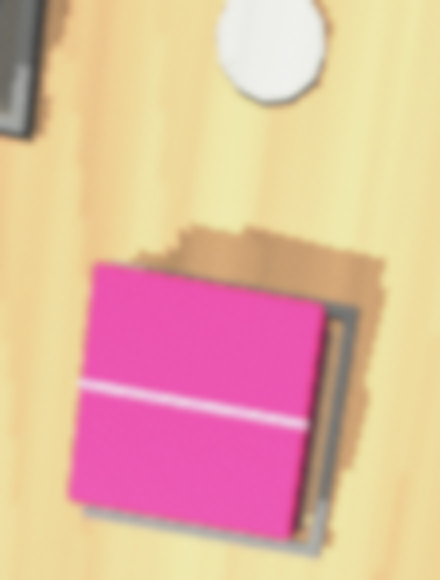

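View pics/w9e.png

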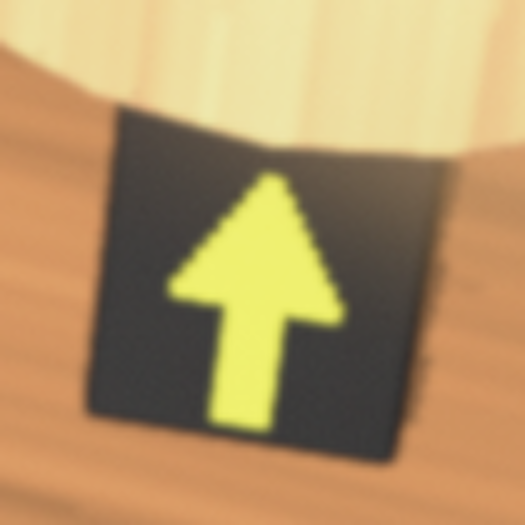

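```bash
python3 - <<'E'
from ang import *
w=dict(np.load('pics/w9.npz'))
d=lambda x,y,z:world(w,225+x/4,y/4,z); e=lambda x,y,z:world(w,215+x/5,160+y/5,z)
TL,TR,BR,BL=[d(*p,.1) for p in((95,263),(325,303),(292,540),(70,500))]
print('pink edges',A(TL,BL),A(TR,BR),A(TL,TR)-90,A(BL,BR)-90,'seat',A(d(357,308,.05),d(319,556,.05)))
C=(TL+TR+BR+BL)/4; H=d(271,47,.047)
print('hub',H,'pinkc',C,A(H,C),np.hypot(*(C-H)[:2]))
print('tongue',A(e(118,110,.02),e(90,410,.02)),A(e(443,158,.02),e(392,460,.02)),'end',A(e(90,412,.02),e(392,462,.02))-90)
T,E=e(273,173,.022),e(240,430,.022);M=(e(90,412,.02)+e(392,462,.02))/2
print('arrow',A(T,E),A(H,(T+E)/2),'endmid',A(H,M),np.hypot(*(M-H)[:2]))
print('pink->arrow',A(C,(T+E)/2), A(C,M))
E
```

```text
pink edges 185.60829640620625 185.9026599711246 185.86563002980944 185.14791745920724 seat 185.38767075148485
hub [0.58022799 0.08695627 0.047     ] pinkc [0.50384537 0.07992853 0.1       ] 185.25681383670687 0.07670523363289011
tongue 186.371909634208 184.7958330120783 end 185.14468428665242
arrow 185.70529961601352 185.06806658334418 endmid 185.2395088534808 0.22669959853707056
pink->arrow 184.9466801103415 185.2306593028959
```

Pink is at 185.3–185.6° and the front is at 185.1–185.4°, so it's lined up to within about 0.5°. The arm is clear and still, so I'll hand in.

```bash
python3 -c "
from workcell import *
print(get_obs()['clock']); print(hand_in())"
```

```text
15.1167
the job is handed in; nothing more can be done
None
```

The pink carton now stands squarely in front of the yellow arrow, and I handed the job in at about 15 s. I turned the carousel about 53° anticlockwise by pushing one rim tab slowly with the shut fingertips. I then backed off, measured, and made one last 2° nudge. The force readings during the pushes stayed around 1–2 N.

**Last check (wrist camera, arm raised clear and still):**
- **Alignment:** the pink carton and its seat are at about 185.3–185.6°, and the arrow and tongue at about 185.1–185.4°, so it is lined up to within about 0.5°.
- **Cartons:** all four are upright in their seats.
- **Rolls:** my path stayed well clear of the tape and film rolls. I did not re-measure where they stand at the end.

**Disagreements between checks:** the side and scene cameras put the hub up to about 9 mm apart, more than their stated 2 mm. I relied on the wrist camera, where the carton and arrow appear in one picture. The two side edges of the tongue gave 184.8° and 186.4°; I took the values between them.

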